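# Seat the dapping block in the bench stop

### The arm

A 6-joint arm with a two-finger parallel gripper is mounted at the origin on the work surface. World frame = base frame: x ahead of the robot, y to its left, z up, the work surface at z = 0. Lengths are in m, angles in rad, forces in N, time in s.
With the tool pointing down it reaches from about 0.25 to 0.775 m from the base axis. Payload 4 kg.
Tool frame: the origin (TCP) lies midway between the tips of the shut fingers; the grasp point (between the pads) lies 19 mm behind it; z points along the fingers, y is the line along which they close (so a half turn about z gives the same grasp; the last joint's range is limited). The gripper opens to 94 mm and grips with 3 to 60 N. Pads are 16 mm wide; open, the fingers measure 119 mm over their backs; the gripper's body (75 mm by 177 mm) begins 78 mm behind the grasp point.
Start: joints at [-1.453, 0.087, 1.371, -0, 1.684, -0.103], TCP at [0.12, -0.537, 0.178] pointing down, gripper open.
Joint ranges: [-3.1, 3.1], [-0.76, 2.03], [0.27, 2.55], [-1.08, 4.22], [0.17, 2.65], [-2.57, 2.57]. Speed limits (rad/s): [2.79, 2.79, 3.14, 3.14, 3.14, 3.14].

### API

Orientations are given as [roll, pitch, yaw] about the fixed x, y, z axes, in that order (R = Rz(yaw) Ry(pitch) Rx(roll)).
In Python, from bench import robot gives the robot as it stands. The module is installed in compiled form; this text tells all that it offers.
- The arm moves only by the tool arm_command, never from a script. Its argument "targets" is a list of rows, each a list of 4 numbers: the shift along the world's x, y, z as a fraction of full scale, then the turn about the world's z as a fraction of full scale. A call has 1 to 8 rows; each row is the pose to reach, as a shift and turn from the pose commanded when the call began; what a row does not reach only later rows make up. Full scale, the value 1, is 0.5 m for a shift and 120 degrees for a turn. A row lasts 1/12 s, in which the tool goes at most 41.7 mm and 7.16 degrees, less where a joint would pass 70% of its speed; a pose out of reach is approached as far as the arm can. A call with a number of a shift or a turn outside -1 to 1 is refused whole. A call with a gripper value outside its range is refused whole. "claw" is the closure, from 0 (fully open) to 1 (shut), set as the call begins (left out, the last holds). The fingers move at their own pace and stop on an object; the grip force is fixed at half the most. Time passes only in rows, so rows that repeat a pose let the fingers close. It gives the time, the measured TCP pose, the force, the opening and the grip force at its end, in the units of the state.
- robot.get_obs(): the state, without advancing time (a new reading comes with each control period).
- robot.snapshot(name): name is "scene" or "side" or "wrist"; returns the picture (384x512x3 uint8, red, green, blue); there is no depth.
- robot.camera_info(name): a dict with "vfov" (degrees; the focal length in pixels is half the picture's height over the tangent of half this angle, whatever the lens; pixels are square), "cx", "cy" (the principal point, pixels), "extrinsics" (4x4, takes a point from camera to world coordinates); the wrist camera has in their place "T_tool_cam" (4x4, takes a point from camera to tool coordinates, whose origin is the TCP and whose axes are the flange's). Camera axes: x right, y up, looking along -z (the intrinsics and any distortion apply to the point x, -y, -z); pixel columns grow to the right and rows downward; lengths in m; the calibration is good to about 2 mm. A picture is of the moment at which its call begins: read the wrist's pose just before it. camera_info takes no time and is no camera call.
- robot.close_job(): hands the job in; it is judged then, once.
The state is a dict: "time": time; "joint_positions": joint angles; "qvel": joint speeds; "joint_torque": joint torques, N m; "tool_pos": TCP position; "ee_rot": TCP orientation; "wrist_force": force on the tool from outside, world axes, zero at the start; "wrist_torque": the same for the moment, N m; "width": finger opening in m; "finger_force": force on a finger pad.
Only numpy, scipy, OpenCV 4.12 (cv2) and the standard library are available. Lean on these libraries where they do the work, as an engineer would, in place of code of your own. Each camera call takes 0.05 s, during which the arm holds its last target. There are 200 camera calls.

### The job

Push the dapping block (the oblong steel block with round hollows in its top) along the bench into the corner of the aluminium angle stop, one long side flush against the long fence and one end flush against the fixed end stop, and slide the red jaw along the fence until it sits snug against the block's other end. Only push things along with the fingers, never pick up or tip a block, leave everything else where it is, and finish with the robot clear.

Things in the scene. Friction and masses are not known exactly. Their poses are not given: they have to be found in the camera images.
- dapping_block: Loose oblong block of bright steel, 50 (x) x 80 (y) x 20 (z) mm, about 0.6 kg, flat on the bench, seven round hollows in its top. Origin: centre of its underside; y axis along its 80 mm length, z up. Starts between robot and angle stop, left or right of the middle, turned up to 20 degrees. Slides under a push of 3 to 9 N.
- jig: Aluminium angle stop fixed to the bench, 25 mm high, turned up to 11 degrees. Origin: at bench level in the fence's working face, which looks to the jig's -x (the robot). Fence: x 0 to 20 mm, y -190 to +120 mm. Fixed end stop at the +y (left) end: y 100 to 120 mm, standing out to x = -35 mm; its working face (y = 100) looks to -y. Floor between: the bare bench.
- corner (a point): Point at bench level in the inner corner, where the working faces of fence and end stop meet. Axes as the jig's.
- seat (a point): Point at bench level where the origin of the dapping block lies when the block is fully home: 25 mm in front of the fence face and 40 mm from the end stop face. Axes as the jig's (the block may lie either way round).
- jaw (a joint): Red jaw sliding on the fence: travel in m along the jig's +y, towards the end stop. At 0 its working face is at jig y = -120 mm, 220 mm from the end stop; gap = 0.220 - value. Starts at 0 to 0.03, is 0.140 when touching a fully home block; track ends at 0.19. Stays where left, slides under about 3 N.
- jaw_face (a point): Centre of the jaw's working face (it looks to the end stop), 12.5 mm above the bench, 18 mm in front of the fence face. The jaw is 20 mm thick: its flat outer face, to push on, lies 20 mm from here along the jig's -y. The jaw reaches from the fence out to 35 mm in front of it, and from 2 to 34 mm above the bench.
- bench_block: Bystander: plain square steel bench block without hollows, 65 x 65 x 20 mm, 0.65 kg, loose, on the other side of the middle from the dapping block. Origin: centre of its underside.
- mallet: Bystander: small hammer lying on the bench to the robot's right, about 0.25 m long. Origin: on its underside, near its middle.
- file_jar: Bystander: glass jar of needle files, 68 mm wide, 155 mm high with the files, beyond the fence to the left. Origin: centre of its underside.
- spool: Bystander: copper wire spool, 52 mm wide, 30 mm high, beyond the fence. Origin: centre of its underside.
- ring_cone: Bystander: upright wooden ring cone, foot 52 mm wide, 70 mm high, on the right. Origin: centre of its underside.
- dish: Bystander: white ceramic bowl, 90 mm wide, 28 mm high, on the left. Origin: centre of its underside.
- tin: Bystander: amber glass jar with steel lid, 60 mm wide, 50 mm high, beyond the fence to the right. Origin: centre of its underside.
Mind the look-alikes: they are no part of the job. What is shaped like the dapping_block but green is not meant.

How it is judged:
At the end, for the whole second after the job is handed in: The dapping block lies flat and still in the corner, its long side within 3 mm of the fence, its end within 3 mm of the end stop, square to within 0.05 rad, and the jaw is within 3 mm of its position of touching the seated block (joint 0.137 to 0.143) (x of dapping_block in the frame of seat between -0.003 and 0.003 m and y of dapping_block in the frame of seat between -0.003 and 0.003 m and angle between the y axis of dapping_block and the y axis of jig, either way round below 0.05 rad and value of joint jaw between 0.137 and 0.143 m and height (world z) of dapping_block below 0.003 m and angle between dapping_block's own z axis and vertical below 0.05 rad and linear speed of dapping_block below 0.005 m/s).
It fails at once if A block is lifted off the bench (over 8 mm) or tipped (over 0.15 rad) (height (world z) of any of dapping_block, bench_block above 0.008 m or angle between any of dapping_block, bench_block's own z axis and vertical above 0.15 rad).
It fails at once if Another thing on the bench is moved by more than 15 mm (distance of any of bench_block, mallet, file_jar, spool, ring_cone, dish, tin from where it was at the start of the episode above 0.015 m).
It also fails if it takes over 58 s, if anything falls off the work surface, if the arm or the gripper's body presses on something with over 40 N, if the wrist force passes 120 N, or if a joint passes its speed limit or range.

## Working session

There is one attempt and no reset: what is moved stays moved. The work goes in short steps, Python scripts to look and compute and a tool call to move; the robot and the scene stay as the last step left them, time stands still between calls to the robot, and variables do not carry over. Pictures are saved under pics/ and viewed, at most 10 in all, crops included, and the job is handed in when it is done.

Besides the shell and the picture viewer there is one more tool, called after "Request:" by a JSON object that holds its "method" and its "body". arm_command: Moves the arm, as the interface text tells. Shift numbers are shares of 0.5 m and turn numbers shares of 120 degrees, none past 1 either way. Its arguments: {"type":"object","properties":{"targets":{"type":"array"},"claw":{"type":"number"}},"required":["targets"]}

```bash
mkdir -p pics; python3 - <<'E'
from bench import robot
import cv2
for n in("scene","side"):
    cv2.imwrite(f"pics/{n}0.png",robot.snapshot(n)[:,:,::-1]); print(n,robot.camera_info(n))
print(robot.camera_info("wrist")); o=robot.get_obs(); print(o["time"],o["tool_pos"],o["ee_rot"])
E
```

```text
scene {'vfov': 54.97830054467612, 'cx': 253.34575618579876, 'cy': 196.07509316091347, 'extrinsics': array([[ 7.42190226e-01, -5.22315852e-01,  4.19928350e-01,
         9.85869794e-01],
       [ 6.70189062e-01,  5.78932962e-01, -4.64417104e-01,
        -4.88021284e-01],
       [-5.37947501e-04,  6.26117222e-01,  7.79728757e-01,
         8.72471298e-01],
       [ 0.00000000e+00,  0.00000000e+00,  0.00000000e+00,
         1.00000000e+00]])}
side {'vfov': 42.46339619463575, 'cx': 257.106530003323, 'cy': 190.73351628145357, 'extrinsics': array([[-0.95926339,  0.18773385, -0.2111155 ,  0.20943345],
       [-0.28164548, -0.5769588 ,  0.76667749,  1.19777718],
       [ 0.02212637,  0.79490537,  0.60632984,  1.02760587],
       [ 0.        ,  0.        ,  0.        ,  1.        ]])}
{'vfov': 66.15723637764506, 'cx': 254.53268929564786, 'cy': 193.72119388426273, 'T_tool_cam': array([[ 5.38023001e-04,  9.62883600e-01,  2.69916436e-01,
         7.71648729e-02],
       [ 9.99999851e-01, -4.94619560e-04, -2.28818444e-04,
        -8.13852223e-04],
       [-8.68195787e-05,  2.69916519e-01, -9.62883724e-01,
        -2.06307386e-01],
       [ 0.00000000e+00,  0.00000000e+00,  0.00000000e+00,
         1.00000000e+00]])}
0.1 [ 0.12037124 -0.53612003  0.17683366] [-3.13963814e+00 -1.62549055e-04  2.20751583e-01]
```

View pics/scene0.png

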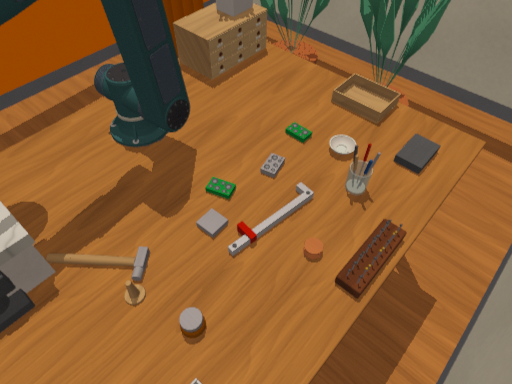

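View pics/side0.png

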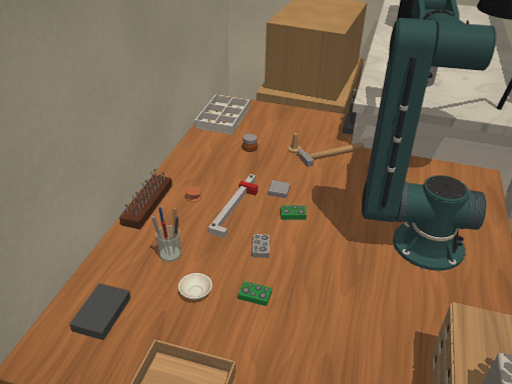

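The scene view shows the dapping block at about (273,165), the fence from (233,247) to the end stop at (305,190), the jaw at (247,231), and green decoys at (221,187) and (298,132). The side view agrees, with the block at (261,245).

```bash
cat > h.py <<'E'
import numpy as np, cv2
from bench import robot
from scipy.spatial.transform import Rotation as R
def cam(n):
    c=robot.camera_info(n)
    if n=="wrist":
        o=robot.get_obs(); T=np.eye(4); T[:3,:3]=R.from_euler("xyz",o["ee_rot"]).as_matrix(); T[:3,3]=o["tool_pos"]; E=T@c["T_tool_cam"]
    else: E=c["extrinsics"]
    return E,192/np.tan(np.radians(c["vfov"])/2),c["cx"],c["cy"]
def ray(C,px,z):
    E,f,cx,cy=C; px=np.atleast_2d(px).astype(float)
    d=np.c_[(px[:,0]-cx)/f,-(px[:,1]-cy)/f,-np.ones(len(px))]@E[:3,:3].T
    return (E[:3,3]+d*((z-E[2,3])/d[:,2])[:,None])[:,:2]
def shot(n,f=None):
    C=cam(n); im=robot.snapshot(n)[:,:,::-1].copy()
    if f: cv2.imwrite(f"pics/{f}.png",im)
    return C,im
E
python3 - <<'E'
from h import *
C=cam("scene");D=cam("side"); np.set_printoptions(precision=3,suppress=True)
for n,a,b,z in[("block",(273,164),(261,244),.02),("jaw",(247,231),(248,187),.034),("stopend",(306,189),(215,230),.025),("right end",(234,247),(252,178),.025),("bb",(212,222),(279,188),.02),("greenR",(221,187),(293,212),.02),("greenL",(298,131),(255,292),.02),("dish",(343,145),(195,286),.02),("jar",(356,187),(170,254),.02)]: print(n,ray(C,a,z),ray(D,b,z))
E
```

```text
block [[0.485 0.159]] [[0.476 0.169]]
jaw [[ 0.603 -0.09 ]] [[ 0.59  -0.069]]
stopend [[0.628 0.142]] [[0.624 0.157]]
right end [[ 0.607 -0.146]] [[ 0.596 -0.134]]
bb [[ 0.503 -0.127]] [[ 0.494 -0.114]]
greenR [[ 0.431 -0.02 ]] [[ 0.42  -0.004]]
greenL [[0.448 0.337]] [[0.441 0.35 ]]
dish [[0.602 0.382]] [[0.6   0.378]]
jar [[0.734 0.254]] [[0.713 0.288]]
```

Request:
{"method": "arm_command", "body": {"targets": [[0.42,0.49,0.02,-0.136],[0.42,0.49,0.02,-0.136],[0.42,0.49,0.02,-0.136],[0.42,0.49,0.02,-0.136],[0.42,0.49,0.02,-0.136],[0.42,0.49,0.02,-0.136],[0.42,0.49,0.02,-0.136],[0.42,0.49,0.02,-0.136]]}}

```text
time: 0.77
tool_pos: [0.3316, -0.289, 0.1877]
ee_rot: [-3.141, -0.0, -0.063]
wrist_force: [0.2, 0.2, -0.1]
width: 0.094
finger_force: 0.0
```

Request:
{"method": "arm_command", "body": {"targets": [[0.42,0.49,0.02,0],[0.42,0.49,0.02,0],[0.42,0.49,0.02,0],[0.42,0.49,0.02,0],[0.42,0.49,0.02,0],[0.42,0.49,0.02,0],[0.42,0.49,0.02,0],[0.42,0.49,0.02,0]]}}

```text
time: 1.43
tool_pos: [0.5417, -0.0437, 0.1972]
ee_rot: [-3.141, 0.001, -0.062]
wrist_force: [-0.1, -0.8, 0.5]
width: 0.0938
finger_force: 0.0
```

Request:
{"method": "arm_command", "body": {"targets": [[0.12,0.13,0.02,0],[0.12,0.13,0.02,0],[0.12,0.13,0.02,0],[0.12,0.13,0.02,0],[0.12,0.13,0.02,0]]}}

```text
time: 1.85
tool_pos: [0.5999, 0.0181, 0.207]
ee_rot: [3.141, 0.002, -0.063]
wrist_force: [-0.1, -0.7, 0.4]
width: 0.094
finger_force: 0.0
```

```bash
python3 - <<'E'
from h import *
o=robot.get_obs(); print(o["time"],o["tool_pos"],o["ee_rot"])
shot("wrist","w1")
E
```

```text
1.85 [0.59992234 0.01814104 0.20700134] [ 3.14075078e+00  2.05816225e-03 -6.34912174e-02]
```

View pics/w1.png

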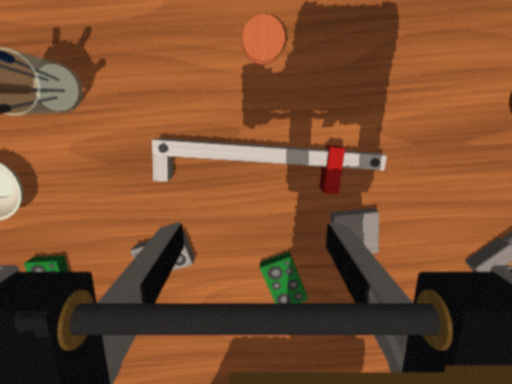

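The wrist view shows the fence from (152,150) to (385,163), with the end stop reaching down to (162,182) and the jaw at (333,170). The dapping block, at (165,250), is half hidden by the left finger, so I'm backing off to see it.

Request:
{"method": "arm_command", "body": {"targets": [[-0.2,0.1,0,0],[-0.2,0.1,0,0],[-0.2,0.1,0,0],[-0.2,0.1,0,0],[-0.2,0.1,0,0],[-0.2,0.1,0,0]]}}

```text
time: 2.4
tool_pos: [0.5005, 0.067, 0.2084]
ee_rot: [3.141, -0.002, -0.066]
wrist_force: [-0.0, 0.5, 0.5]
width: 0.0943
finger_force: 0.0
```

```bash
python3 - <<'E'
from h import *
o=robot.get_obs(); print(o["time"],o["tool_pos"],o["ee_rot"])
shot("wrist","w2")
E
```

```text
2.4 [0.50048569 0.06701066 0.20843169] [ 3.14105151e+00 -1.68796449e-03 -6.58790622e-02]
```

View pics/w2.png

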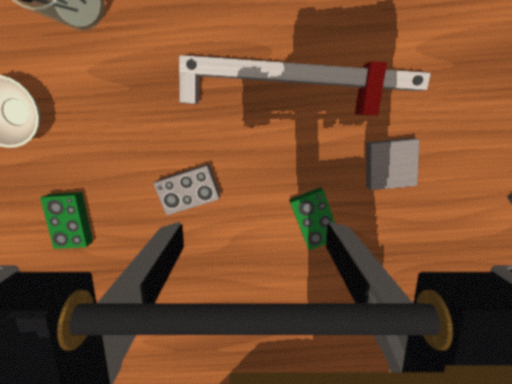

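The block is now in full view, centred near (187,188). The fence runs from (180,60) to (429,80), the jaw is at (371,88), the bench block at (393,163) and the green decoy at (312,218).

```bash
cat >> h.py <<'E'
def grey(im):
    h=cv2.cvtColor(im,cv2.COLOR_BGR2HSV); return ((h[...,1]<60)&(h[...,2]>75)).astype(np.uint8)
def rect(C,im,u,v,z):
    "largest grey blob's rectangle at pixel (u,v), on plane z"
    m=cv2.morphologyEx(grey(im),cv2.MORPH_CLOSE,np.ones((7,7))); n,l=cv2.connectedComponents(m)
    c=cv2.findContours((l==l[v,u]).astype(np.uint8),0,1)[0][0][:,0]
    P=ray(C,c,z); return cv2.minAreaRect((P*1000).astype(np.float32)), (c.min(0),c.max(0))
E
python3 - <<'E'
from h import *
o=robot.get_obs(); C=cam("wrist"); im=cv2.imread("pics/w2.png"); np.set_printoptions(precision=4,suppress=True)
print("block",rect(C,im,187,188,.02)); print("bb",rect(C,im,393,163,.02)); print(rect(C,im,300,74,.025))
def fence(C,im,c0,c1,r0,r1):
    m=grey(im); e=[]
    for u in range(c0,c1,4):
        v=np.where(m[r0:r1,u])[0]
        if len(v): e.append((u,r0+v.max()+.5))
    P=ray(C,e,.025); return np.array(e),P
e,P=fence(C,im,210,350,50,100)
l=cv2.fitLine(P.astype(np.float32),cv2.DIST_HUBER,0,.001,.001).ravel(); print("line w2",l, np.degrees(np.arctan2(-l[0]*np.sign(l[1]),abs(l[1]))), e[::6].tolist())
# end stop working face: right edge of the stop, rows 80-98
m=grey(im); s=[(175+np.where(m[v,175:215])[0].max()+.5,v) for v in range(82,102,2)]; print("stop",s[0],s[-1],ray(C,s,.025)[[0,4,-1]])
h=cv2.cvtColor(im,cv2.COLOR_BGR2HSV); r=((h[...,1]>170)&((h[...,0]<5)|(h[...,0]>172))&(h[...,2]>50)).astype(np.uint8)
r[:, :340]=0; c=max(cv2.findContours(r,0,1)[0],key=cv2.contourArea)[:,0]; print("jaw",c.min(0),c.max(0)); P=ray(C,c,.034); print(cv2.minAreaRect((P*1000).astype(np.float32)))
E
```

```text
block (((479.4848937988281, 163.07769775390625), (49.3701057434082, 79.46292114257812), 13.85577392578125), (array([155, 165], dtype=int32), array([218, 213], dtype=int32)))
bb (((497.0339660644531, -121.58724975585938), (64.2151870727539, 62.08088684082031), 2.201328992843628), (array([371, 139], dtype=int32), array([417, 188], dtype=int32)))
(((614.1143798828125, 38.02903747558594), (231.39688110351562, 53.32834243774414), 86.24868774414062), (array([180,  56], dtype=int32), array([366, 102], dtype=int32)))
line w2 [0.1291 0.9916 0.6129 0.0306] -7.416545 [[210.0, 75.5], [234.0, 77.5], [258.0, 78.5], [282.0, 80.5], [306.0, 81.5], [330.0, 83.5]]
stop (np.float64(196.5), 82) (np.float64(196.5), 100) [[0.6173 0.1317]
 [0.608  0.1328]
 [0.5961 0.1342]]
jaw [356  62] [386 114]
((595.1844482421875, -80.39677429199219), (28.413162231445312, 61.301815032958984), 82.44847869873047)
```

Request:
{"method": "arm_command", "body": {"targets": [[-0.17,0.208,-0.1,-0.03],[-0.17,0.208,-0.1,-0.03],[-0.17,0.208,-0.1,-0.03],[-0.17,0.208,-0.2,-0.03],[-0.17,0.208,-0.29,-0.03],[-0.17,0.208,-0.29,-0.03],[-0.17,0.208,-0.29,-0.03],[-0.17,0.208,-0.29,-0.03]], "claw": 0.63}}

```text
time: 3.12
tool_pos: [0.4154, 0.1716, 0.062]
ee_rot: [3.14, 0.003, -0.128]
wrist_force: [1.2, 0.5, 0.5]
width: 0.044
finger_force: 0.0
```

```bash
cat >> h.py <<'E'
A=np.radians(-7.4); ex=np.array([np.cos(A),np.sin(A)]); ey=np.array([-np.sin(A),np.cos(A)]); Fx,Sy=.6039,.2095
def goto(x,y,z):
    "fractions from the present TCP to rotated-frame x', y' and z"
    o=robot.get_obs(); w=np.r_[x*ex+y*ey,z]-o["tool_pos"]; print("to",x,y,z,np.round(w/.5,3),"rows",np.linalg.norm(w)/.0417)
def me():
    o=robot.get_obs(); p=o["tool_pos"]; print("t",round(o["time"],2),"x'y'z",np.round([p[:2]@ex,p[:2]@ey,p[2]],4),"yaw",np.degrees(o["ee_rot"][2]).round(2),"w",o["width"],"F",np.round(o["wrist_force"],1))
E
python3 - <<'E'
from h import *
me(); goto(.39,.223,.009); print(.062*ex/.5)
E
```

```text
t 3.12 x'y'z [0.3898 0.2237 0.062 ] yaw -7.32 w 0.04400568889176744 F [1.2 0.5 0.5]
to 0.39 0.223 0.009 [ 0.    -0.001 -0.106] rows 1.2712807025511674
[ 0.12296722 -0.01597065]
```

Request:
{"method": "arm_command", "body": {"targets": [[0,0,-0.05,0],[0,0,-0.106,0],[0,0,-0.106,0],[0,0,-0.106,0],[0.015,-0.002,-0.106,0],[0.03,-0.004,-0.106,0],[0.045,-0.006,-0.106,0],[0.06,-0.008,-0.106,0]]}}

```text
time: 3.78
tool_pos: [0.4478, 0.1684, 0.0116]
ee_rot: [-3.141, -0.003, -0.127]
wrist_force: [0.0, 1.8, 0.3]
width: 0.0345
finger_force: 0.0
```

Request:
{"method": "arm_command", "body": {"targets": [[0.01,-0.001,0,0],[0.02,-0.003,0,0],[0.03,-0.004,0,0],[0.04,-0.005,0,0],[0.05,-0.0065,0,0],[0.057,-0.007,0,0],[0.063,-0.008,0,0],[0.063,-0.008,0,0]]}}

```text
time: 4.45
tool_pos: [0.4775, 0.1643, 0.0099]
ee_rot: [3.141, -0.0, -0.127]
wrist_force: [-0.1, -0.4, 0.2]
width: 0.0351
finger_force: 0.0
```

Request:
{"method": "arm_command", "body": {"targets": [[-0.03,0.004,0,0],[-0.06,0.008,0,0],[-0.06,0.008,0.1,0],[-0.06,0.008,0.18,0],[-0.06,0.008,0.26,0],[-0.06,0.008,0.26,0]], "claw": 1}}

```text
time: 4.95
tool_pos: [0.4511, 0.1695, 0.1487]
ee_rot: [-3.136, -0.014, -0.127]
wrist_force: [0.9, -0.2, 0.2]
width: 0.0006
finger_force: 0.0
```

```bash
python3 - <<'E'
from h import *
me(); shot("wrist","w3")
E
```

```text
t 4.95 x'y'z [0.4255 0.2262 0.1487] yaw -7.25 w 0.0005927635629679449 F [ 0.9 -0.2  0.2]
```

View pics/w3.png

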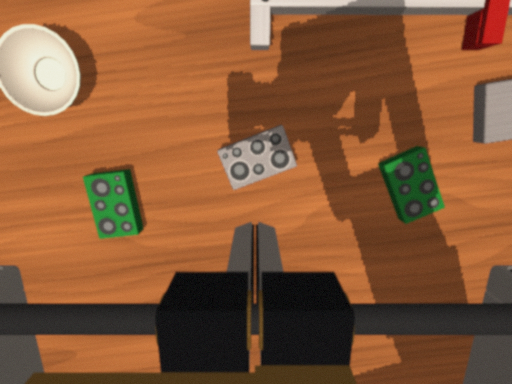

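The block at (257,158) still sits rotated, so the fingers probably never reached it. I'll measure it.

```bash
cat >> h.py <<'E'
def blk(C,im,u,v,z=.02):
    r,_=rect(C,im,u,v,z); c=np.array(r[0])/1000; s=r[1]; a=r[2]+(90 if s[1]>s[0] else 0)-90
    a=(a+90)%180-90; print("block x'y'",np.round([c@ex,c@ey],4),"size",np.round(s,1),"yaw in jig",round(a-np.degrees(A),2)); return c,a
E
python3 - <<'E'
from h import *
im=cv2.imread("pics/w3.png"); C=cam("wrist"); me(); print(blk(C,im,225,168))
C,im=shot("wrist"); blk(C,im,225,168)
m=grey(im); s=[(240+np.where(m[v,240:300])[0].max()+.5,v) for v in range(16,44,4)]; P=ray(C,s,.025); print("stop",P@ey,P@ex)
P=ray(C,[(u,np.where(m[:25,u])[0].max()+.5) for u in range(290,460,30)],.025); print("fence",P@ex)
E
```

```text
t 5.0 x'y'z [0.4248 0.2259 0.1466] yaw -7.26 w 0.000364932281325224 F [ 1.6 -0.   0.3]
block x'y' [0.4525 0.2241] size [48.8 77.7] yaw in jig 21.28
(array([0.47754309, 0.16394125]), 13.880741119384766)
block x'y' [0.453  0.2245] size [48.9 78.2] yaw in jig 21.59
stop [0.21234036 0.21228259 0.21222447 0.21216597 0.2121071  0.21204786
 0.21198825] [0.59433399 0.59077831 0.58720025 0.58359961 0.57997616 0.57632969
 0.57265998]
fence [0.59834498 0.5983996  0.60283172 0.59938655 0.59856318 0.59861763]
```

Request:
{"method": "arm_command", "body": {"targets": [[-0.08,0.01,0,0],[-0.08,0.01,-0.08,0],[-0.08,0.01,-0.16,0],[-0.08,0.01,-0.24,0],[-0.08,0.01,-0.28,0],[-0.08,0.01,-0.284,0],[-0.08,0.01,-0.288,0],[-0.08,0.01,-0.288,0]]}}

```text
time: 5.72
tool_pos: [0.407, 0.1733, -0.0041]
ee_rot: [3.141, 0.0, -0.127]
wrist_force: [0.1, -0.8, 0.9]
width: 0.0005
finger_force: 0.0
```

```bash
python3 - <<'E'
from h import *
me(); shot("side","s1"); shot("wrist","w4")
a=cv2.imread("pics/s1.png")[160:310,180:380]; b=cv2.imread("pics/w4.png")
cv2.imwrite("pics/c1.png",np.vstack([cv2.resize(a,(512,384),interpolation=cv2.INTER_CUBIC)[:340],b[:256]]))
E
```

```text
t 5.72 x'y'z [ 0.3813  0.2243 -0.0041] yaw -7.27 w 0.0005390214692132525 F [ 0.1 -0.8  0.9]
```

View pics/c1.png

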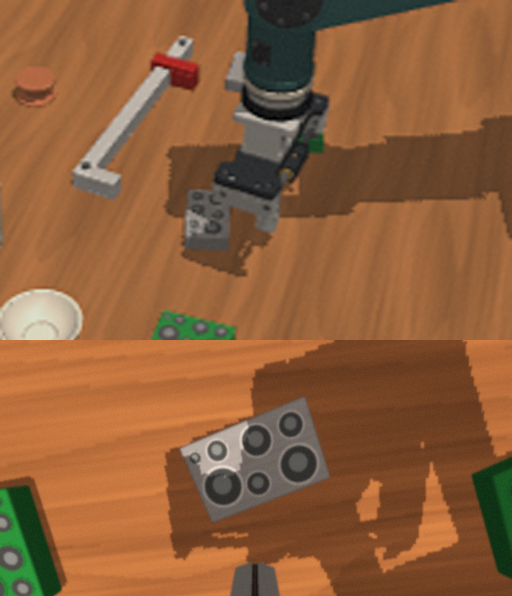

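In the side crop the closed fingers stand beside the block. TCP z reads -4 mm with no contact force, so the reported height seems biased and the first push probably passed over the block. I'll feel for the bench in small steps.

Request:
{"method": "arm_command", "body": {"targets": [[0,0,-0.003,0],[0,0,-0.006,0],[0,0,-0.008,0],[0,0,-0.008,0]]}}

```text
time: 6.15
tool_pos: [0.4071, 0.1734, -0.0078]
ee_rot: [-3.141, -0.001, -0.127]
wrist_force: [-0.8, 0.1, -0.7]
width: 0.0008
finger_force: 0.0
```

Request:
{"method": "arm_command", "body": {"targets": [[0,0,-0.003,0],[0,0,-0.005,0],[0,0,-0.006,0],[0,0,-0.006,0]]}}

```text
time: 6.48
tool_pos: [0.4068, 0.1733, -0.0113]
ee_rot: [3.141, 0.0, -0.127]
wrist_force: [0.3, -0.0, -0.1]
width: 0.0007
finger_force: 0.0
```

Request:
{"method": "arm_command", "body": {"targets": [[0,0,-0.003,0],[0,0,-0.005,0],[0,0,-0.006,0],[0,0,-0.006,0]]}}

```text
time: 6.82
tool_pos: [0.4068, 0.1733, -0.0143]
ee_rot: [3.141, 0.0, -0.127]
wrist_force: [0.7, 0.5, 0.2]
width: 0.0002
finger_force: 0.0
```

Request:
{"method": "arm_command", "body": {"targets": [[0,0,-0.002,0],[0,0,-0.004,0],[0,0,-0.004,0]]}}

```text
time: 7.07
tool_pos: [0.4067, 0.1733, -0.0163]
ee_rot: [3.141, 0.0, -0.127]
wrist_force: [-0.6, -0.8, 0.5]
width: 0.0003
finger_force: 0.0
```

Request:
{"method": "arm_command", "body": {"targets": [[0,0,-0.002,0],[0,0,-0.004,0],[0,0,-0.005,0],[0,0,-0.005,0]]}}

```text
time: 7.4
tool_pos: [0.4068, 0.1733, -0.0188]
ee_rot: [3.141, 0.0, -0.127]
wrist_force: [-0.2, -0.3, 0.0]
width: 0.0004
finger_force: 0.0
```

Request:
{"method": "arm_command", "body": {"targets": [[0,0,-0.002,0],[0,0,-0.004,0],[0,0,-0.005,0],[0,0,-0.005,0]]}}

```text
time: 7.73
tool_pos: [0.4068, 0.1733, -0.0213]
ee_rot: [3.141, 0.0, -0.127]
wrist_force: [-1.0, 0.1, 0.6]
width: 0.0003
finger_force: 0.0
```

```bash
python3 - <<'E'
from h import *
me(); C,im=shot("wrist","w5")
for off in (0,.01,.02,.03,.04): 
    D=(C[0].copy(),)+C[1:]; D[0][2,3]+=off; print(off); blk(D,im,215,165)
shot("side","s2"); S=cam("side"); print(S[0][:3,3])
a=cv2.imread("pics/s2.png")[210:280,230:330]; cv2.imwrite("pics/c2.png",cv2.resize(a,(800,560),interpolation=cv2.INTER_CUBIC))
E
```

```text
t 7.73 x'y'z [ 0.3811  0.2242 -0.0213] yaw -7.27 w 0.00030650459845688553 F [-1.   0.1  0.6]
0
block x'y' [0.3916 0.2237] size [343.1 238.3] yaw in jig 0.13
0.01
block x'y' [0.3875 0.2236] size [363.9 252.7] yaw in jig 0.13
0.02
block x'y' [0.3835 0.2235] size [384.7 267.2] yaw in jig 0.13
0.03
block x'y' [0.3795 0.2235] size [405.5 281.6] yaw in jig 0.13
0.04
block x'y' [0.3754 0.2234] size [426.2 296. ] yaw in jig 0.13
[0.20943345 1.19777718 1.02760587]
```

View pics/c2.png

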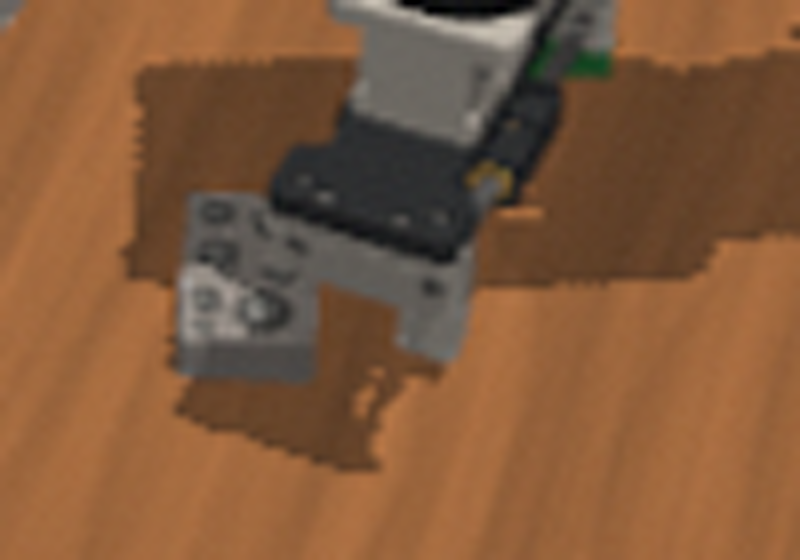

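The fingertip sits at about (430,355) in this crop, with its shadow only a little below it, so it is close to the bench. I'll put a number on the height.

```bash
python3 - <<'E'
from h import *
me(); np.set_printoptions(precision=4,suppress=True)
S=cam("side")
for z in(-.02,0,.02): print(z,"tip",ray(S,(283.8,254.4),z), "blk", ray(S,(230+245/8,210+285/8),z))
im=cv2.imread("pics/w5.png"); C=cam("wrist")
h=cv2.cvtColor(im,cv2.COLOR_BGR2HSV); m=((h[...,1]<75)&(h[...,2]>30)).astype(np.uint8); m[215:]=0
m=cv2.morphologyEx(cv2.morphologyEx(m,cv2.MORPH_OPEN,np.ones((3,3))),cv2.MORPH_CLOSE,np.ones((25,25)))
for c in cv2.findContours(m,0,1)[0]:
    if cv2.contourArea(c)<2000: continue
    print(cv2.boundingRect(c))
    for z in(.02,0,-.01,-.02,-.03): r=cv2.minAreaRect((ray(C,c[:,0],z)*1000).astype(np.float32)); print(z,r, np.array(r[0])/1000@ex)
E
```

```text
t 7.83 x'y'z [ 0.3812  0.2243 -0.0211] yaw -7.27 w 0.0003371588746432233 F [ 0.1  0.2 -1.1]
-0.02 tip [[0.4095 0.1501]] blk [[0.4861 0.1349]]
0 tip [[0.4057 0.1701]] blk [[0.4809 0.1552]]
0.02 tip [[0.4019 0.1901]] blk [[0.4756 0.1755]]
(172, 49, 164, 138)
0.02 ((477.86883544921875, 164.67538452148438), (49.09162521362305, 78.94013977050781), 13.928074836730957) 0.4526792791254964
0 ((477.205810546875, 164.7653045654297), (55.035343170166016, 88.49778747558594), 13.92802619934082) 0.452010195144196
-0.01 ((476.8743591308594, 164.81028747558594), (58.00719451904297, 93.2765884399414), 13.928050994873047) 0.4516757107324529
-0.02 ((476.54278564453125, 164.85523986816406), (60.97908020019531, 98.05541229248047), 13.9280424118042) 0.45134110919763076
-0.03 ((476.2113037109375, 164.90020751953125), (63.950931549072266, 102.83421325683594), 13.92806339263916) 0.4510065964877503
```

Both cameras suggest the real fingertips are about 25–33 mm above the reported TCP, which explains the missed push. I'll keep descending until they touch.

Request:
{"method": "arm_command", "body": {"targets": [[0,0,-0.002,0],[0,0,-0.004,0],[0,0,-0.006,0],[0,0,-0.006,0]]}}

```text
time: 8.17
tool_pos: [0.4067, 0.1733, -0.0244]
ee_rot: [3.141, 0.0, -0.127]
wrist_force: [-0.3, -0.5, -0.3]
width: 0.0004
finger_force: 0.0
```

Request:
{"method": "arm_command", "body": {"targets": [[0,0,-0.002,0],[0,0,-0.004,0],[0,0,-0.005,0],[0,0,-0.005,0]]}}

```text
time: 8.5
tool_pos: [0.4068, 0.1733, -0.0268]
ee_rot: [3.141, 0.0, -0.127]
wrist_force: [-0.5, -0.0, -0.3]
width: 0.0005
finger_force: 0.0
```

Request:
{"method": "arm_command", "body": {"targets": [[0,0,-0.002,0],[0,0,-0.004,0],[0,0,-0.004,0]]}}

```text
time: 8.75
tool_pos: [0.4071, 0.1734, -0.0274]
ee_rot: [3.141, -0.0, -0.127]
wrist_force: [-3.2, -1.0, 7.3]
width: 0.0005
finger_force: 3.7
```

Contact (7 N) at a reading of z = -0.027, so the tips sit about 27 mm higher than reported. I'm redoing the squaring push at reading -0.020, about 7 mm above the bench.

Request:
{"method": "arm_command", "body": {"targets": [[0,0,0.017,0],[0,0,0.017,0],[0,0,0.017,0],[0.01,-0.001,0.017,0],[0.025,-0.003,0.017,0],[0.04,-0.005,0.017,0],[0.055,-0.007,0.017,0],[0.07,-0.009,0.017,0]], "claw": 0.63}}

```text
time: 9.42
tool_pos: [0.4418, 0.1692, -0.0205]
ee_rot: [-3.141, 0.003, -0.127]
wrist_force: [-2.8, 3.0, 1.7]
width: 0.0347
finger_force: 1.5
```

Request:
{"method": "arm_command", "body": {"targets": [[0.01,-0.001,0,0],[0.02,-0.003,0,0],[0.03,-0.004,0,0],[0.04,-0.005,0,0],[0.05,-0.006,0,0],[0.06,-0.008,0,0],[0.07,-0.009,0,0],[0.07,-0.009,0,0]]}}

```text
time: 10.08
tool_pos: [0.4784, 0.1638, -0.0201]
ee_rot: [3.141, -0.002, -0.127]
wrist_force: [-0.5, -0.2, -0.4]
width: 0.0348
finger_force: 0.0
```

```bash
cat >> h.py <<'E'
def blk2(C,im,zs=.0185,top=215):
    h=cv2.cvtColor(im,cv2.COLOR_BGR2HSV); m=((h[...,1]<75)&(h[...,2]>30)).astype(np.uint8); m[top:]=0
    m=cv2.morphologyEx(cv2.morphologyEx(m,cv2.MORPH_OPEN,np.ones((3,3))),cv2.MORPH_CLOSE,np.ones((15,15)))
    for c in cv2.findContours(m,0,1)[0]:
        if cv2.contourArea(c)<800: continue
        r=cv2.minAreaRect((ray(C,c[:,0],zs)*1000).astype(np.float32)); p=np.array(r[0])/1000; s=r[1]; a=((r[2]+(90 if s[1]>s[0] else 0))%180)-90
        print("blob",cv2.boundingRect(c),"x'y'",np.round([p@ex,p@ey],4),"size",np.round(s,1),"yaw in jig",round(a-np.degrees(A),1),"or",round(a-np.degrees(A)-90,1))
E
python3 - <<'E'
from h import *
me(); C,im=shot("wrist","w6"); blk2(C,im)
E
```

```text
t 10.08 x'y'z [ 0.4533  0.224  -0.0201] yaw -7.3 w 0.03477364176906312 F [-0.5 -0.2 -0.4]
blob (206, 144, 139, 71) x'y' [0.4914 0.2128] size [79.2 41.8] yaw in jig 0.1 or -89.9
blob (239, 0, 41, 39) x'y' [0.575  0.2223] size [20.4 17.2] yaw in jig 0.2 or -89.8
```

Request:
{"method": "arm_command", "body": {"targets": [[-0.04,0.005,0,0],[-0.04,0.005,0.08,0],[0.02,0.05,0.09,0],[0.081,0.098,0.09,0],[0.081,0.098,0.09,0],[0.081,0.098,0.04,0],[0.081,0.098,0,0],[0.081,0.098,0,0]], "claw": 1}}

```text
time: 10.8
tool_pos: [0.5143, 0.212, -0.0246]
ee_rot: [3.138, 0.007, -0.127]
wrist_force: [-1.1, 0.2, -0.8]
width: 0.0002
finger_force: 0.0
```

```bash
python3 - <<'E'
from h import *
me(); C,im=shot("wrist","w7"); blk2(C,im); goto(.4873,.204,-.0205)
E
```

```text
t 10.8 x'y'z [ 0.4827  0.2765 -0.0246] yaw -7.26 w 0.00017050247197494627 F [-1.1  0.2 -0.8]
blob (293, 193, 140, 22) x'y' [0.5085 0.2141] size [81.3 12.8] yaw in jig 0.1 or -89.9
blob (333, 0, 179, 93) x'y' [0.591  0.1935] size [86.2 42.1] yaw in jig 0.2 or -89.8
to 0.4873 0.204 -0.0205 [-0.012 -0.146  0.004] rows 1.7547574126713246
```

Request:
{"method": "arm_command", "body": {"targets": [[0,0,0,0],[-0.0015,-0.012,0,0],[-0.003,-0.024,0,0],[-0.0045,-0.036,0,0],[-0.006,-0.048,0,0],[-0.0075,-0.06,0,0],[-0.009,-0.072,0,0],[-0.0105,-0.084,0,0]]}}

```text
time: 11.52
tool_pos: [0.513, 0.1713, -0.0191]
ee_rot: [-3.14, -0.002, -0.127]
wrist_force: [0.9, 3.5, 2.0]
width: 0.0004
finger_force: 2.0
```

Request:
{"method": "arm_command", "body": {"targets": [[-0.0015,-0.012,0,0],[-0.003,-0.024,0,0],[-0.0045,-0.036,0,0],[-0.006,-0.048,0,0],[-0.0075,-0.06,0,0],[-0.0083,-0.066,0,0],[-0.0083,-0.066,0,0]]}}

```text
time: 12.1
tool_pos: [0.5076, 0.1369, -0.0205]
ee_rot: [3.14, 0.001, -0.128]
wrist_force: [1.4, 1.5, 1.0]
width: 0.0001
finger_force: 0.6
```

Request:
{"method": "arm_command", "body": {"targets": [[0.003,0.02,0,0],[0.003,0.02,0.08,0],[-0.08,0.02,0.2,0],[-0.13,0.02,0.3,0],[-0.13,0.02,0.3,0],[-0.13,0.02,0.3,0],[-0.13,0.02,0.3,0]], "claw": 0.63}}

```text
time: 12.68
tool_pos: [0.444, 0.1486, 0.1327]
ee_rot: [-3.141, -0.006, -0.126]
wrist_force: [1.3, 0.6, -0.4]
width: 0.0344
finger_force: 0.0
```

```bash
python3 - <<'E'
from h import *
me(); C,im=shot("wrist","w8"); blk2(C,im)
E
```

```text
t 12.68 x'y'z [0.4211 0.2046 0.1327] yaw -7.23 w 0.034444074674529 F [ 1.3  0.6 -0.4]
blob (63, 175, 39, 40) x'y' [0.4057 0.4007] size [37.8 46.1] yaw in jig 95.3 or 5.3
blob (382, 151, 45, 64) x'y' [0.4204 0.0385] size [70.  38.8] yaw in jig -67.0 or -157.0
blob (270, 101, 76, 47) x'y' [0.4853 0.1494] size [79.2 47.5] yaw in jig 0.2 or -89.8
blob (465, 71, 47, 68) x'y' [ 0.5037 -0.0394] size [65.5 48.3] yaw in jig -79.1 or -169.1
blob (0, 14, 48, 96) x'y' [0.5392 0.4388] size [46.7 91.1] yaw in jig 77.3 or -12.7
blob (227, 0, 235, 40) x'y' [0.5845 0.1201] size [224.7  33.8] yaw in jig 0.2 or -89.8
```

View pics/w8.png

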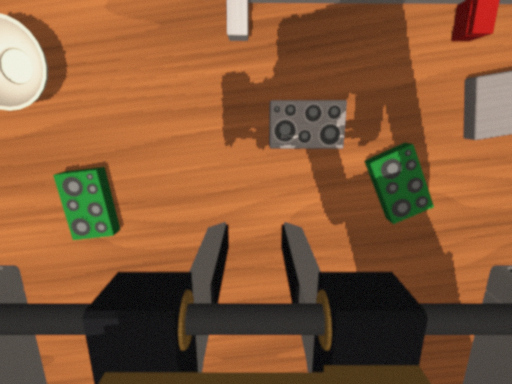

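The block at (308,124) is now parallel to the fence and clear of the end stop. Next I'm pushing it to the fence with both fingers.

```bash
python3 - <<'E'
from h import *
me(); goto(.435,.149,-.0205); print((.1*ex/.5).round(4))
E
```

```text
t 12.73 x'y'z [0.4203 0.2041 0.1302] yaw -7.24 w 0.03457005700162651 F [-0.1  0.2 -0.3]
to 0.435 0.149 -0.0205 [ 0.015 -0.113 -0.301] rows 3.8643564158503407
[ 0.1983 -0.0258]
```

Request:
{"method": "arm_command", "body": {"targets": [[0.0,-0.07,0,0],[0.015,-0.113,-0.06,0],[0.015,-0.113,-0.14,0],[0.015,-0.113,-0.22,0],[0.015,-0.113,-0.298,0],[0.015,-0.113,-0.298,0],[0.015,-0.113,-0.298,0]]}}

```text
time: 13.32
tool_pos: [0.4479, 0.0912, -0.0228]
ee_rot: [3.139, 0.008, -0.127]
wrist_force: [0.5, -0.8, -0.4]
width: 0.0346
finger_force: 0.0
```

Request:
{"method": "arm_command", "body": {"targets": [[0.014,-0.0018,0,0],[0.028,-0.0036,0,0],[0.042,-0.0055,0,0],[0.056,-0.0073,0,0],[0.07,-0.0091,0,0],[0.084,-0.0109,0,0],[0.098,-0.0127,0,0],[0.112,-0.0146,0,0]]}}

```text
time: 13.98
tool_pos: [0.507, 0.0844, -0.0193]
ee_rot: [3.141, 0.001, -0.127]
wrist_force: [-1.8, 0.4, -1.7]
width: 0.0348
finger_force: 1.0
```

Request:
{"method": "arm_command", "body": {"targets": [[0.014,-0.0018,0,0],[0.028,-0.0036,0,0],[0.042,-0.0055,0,0],[0.056,-0.0073,0,0],[0.068,-0.0088,0,0],[0.078,-0.0101,0,0],[0.086,-0.0112,0,0],[0.086,-0.0112,0,0]]}}

```text
time: 14.65
tool_pos: [0.551, 0.0787, -0.0188]
ee_rot: [3.142, -0.002, -0.127]
wrist_force: [-0.1, -0.5, 0.5]
width: 0.035
finger_force: 0.1
```

```bash
python3 - <<'E'
from h import *
me()
E
```

```text
t 14.65 x'y'z [ 0.5363  0.149  -0.0188] yaw -7.28 w 0.03499222688620213 F [-0.1 -0.5  0.5]
```

Slow approach until it touches the fence.

Request:
{"method": "arm_command", "body": {"targets": [[0.003,-0.0004,0,0],[0.006,-0.0008,0,0],[0.009,-0.0012,0,0],[0.012,-0.0016,0,0],[0.012,-0.0016,0,0]]}}

```text
time: 15.07
tool_pos: [0.5558, 0.0782, -0.0187]
ee_rot: [-3.142, -0.0, -0.127]
wrist_force: [-3.5, -0.0, 2.1]
width: 0.0347
finger_force: 1.7
```

Request:
{"method": "arm_command", "body": {"targets": [[0.002,-0.0003,0,0],[0.004,-0.0005,0,0],[0.006,-0.0008,0,0],[0.006,-0.0008,0,0]]}}

```text
time: 15.4
tool_pos: [0.5588, 0.0778, -0.019]
ee_rot: [-3.142, -0.0, -0.127]
wrist_force: [-3.8, 0.9, 3.1]
width: 0.0345
finger_force: 1.8
```

Request:
{"method": "arm_command", "body": {"targets": [[0.002,-0.0003,0,0],[0.004,-0.0005,0,0],[0.004,-0.0005,0,0]]}}

```text
time: 15.65
tool_pos: [0.5609, 0.0774, -0.0191]
ee_rot: [3.142, -0.0, -0.127]
wrist_force: [-4.2, 1.0, 2.5]
width: 0.0346
finger_force: 1.8
```

Request:
{"method": "arm_command", "body": {"targets": [[0.002,-0.0003,0,0],[0.004,-0.0005,0,0],[0.004,-0.0005,0,0]]}}

```text
time: 15.9
tool_pos: [0.5615, 0.0774, -0.0192]
ee_rot: [3.141, 0.003, -0.127]
wrist_force: [-5.9, 1.3, 5.2]
width: 0.0347
finger_force: 3.4
```

Request:
{"method": "arm_command", "body": {"targets": [[0.002,-0.0003,0,0],[0.004,-0.0005,0,0],[0.004,-0.0005,0,0]]}}

```text
time: 16.15
tool_pos: [0.5614, 0.0774, -0.0192]
ee_rot: [3.141, 0.007, -0.127]
wrist_force: [-11.2, 1.2, 8.1]
width: 0.0349
finger_force: 5.7
```

```bash
python3 - <<'E'
from h import *
me()
E
```

```text
t 16.15 x'y'z [ 0.5468  0.149  -0.0192] yaw -7.27 w 0.034902284449638325 F [-11.2   1.2   8.1]
```

The block is firm on the fence at 11 N. Now to the outer side of the jaw.

Request:
{"method": "arm_command", "body": {"targets": [[-0.04,0.005,0,0],[-0.06,0.008,0.06,0],[-0.06,0,0.13,0],[-0.02,-0.08,0.13,0],[0,-0.16,0.13,0],[0.01,-0.24,0.13,0],[0.02,-0.32,0.13,0],[0.027,-0.39,0.13,0]], "claw": 1}}

```text
time: 16.82
tool_pos: [0.58, -0.1217, 0.0462]
ee_rot: [3.139, -0.005, -0.128]
wrist_force: [1.6, -0.1, 0.1]
width: 0.0002
finger_force: 0.0
```

```bash
python3 - <<'E'
from h import *
me(); goto(.588,-.068,-.017)
C,im=shot("wrist","w9")
h=cv2.cvtColor(im,cv2.COLOR_BGR2HSV); r=((h[...,1]>170)&((h[...,0]<5)|(h[...,0]>172))&(h[...,2]>50)).astype(np.uint8)
for c in cv2.findContours(r,0,1)[0]:
    if cv2.contourArea(c)>200: P=ray(C,c[:,0],.034); print("jaw",cv2.boundingRect(c),"y'",(P@ey).min(),(P@ey).max(),"x'",(P@ex).min(),(P@ex).max())
E
```

```text
t 16.82 x'y'z [ 0.5909 -0.046   0.0462] yaw -7.32 w 0.00021525295733978463 F [ 1.6 -0.1  0.1]
to 0.588 -0.068 -0.017 [-0.011 -0.043 -0.126] rows 1.607138245806389
jaw (195, 157, 30, 80) y' -0.02194904777514495 -0.0009887660704661128 x' 0.571401231282061 0.6349284201609847
```

Request:
{"method": "arm_command", "body": {"targets": [[-0.009,-0.03,0,0],[-0.009,-0.03,-0.07,0],[-0.009,-0.03,-0.126,0],[-0.009,-0.03,-0.126,0],[-0.009,-0.03,-0.126,0]]}}

```text
time: 17.28
tool_pos: [0.5727, -0.1329, -0.0189]
ee_rot: [-3.141, 0.003, -0.127]
wrist_force: [0.0, -0.1, 0.0]
width: 0.0005
finger_force: 0.0
```

Request:
{"method": "arm_command", "body": {"targets": [[0.0026,0.02,0,0],[0.0052,0.04,0,0],[0.0078,0.06,0,0],[0.0104,0.08,0,0],[0.013,0.1,0,0],[0.0156,0.12,0,0],[0.0182,0.14,0,0],[0.0208,0.16,0,0]]}}

```text
time: 17.95
tool_pos: [0.5844, -0.0521, -0.0166]
ee_rot: [3.141, -0.001, -0.127]
wrist_force: [-0.2, -4.3, 1.8]
width: 0.0006
finger_force: 1.6
```

```bash
python3 - <<'E'
from h import *
me(); goto(.588,.085,-.017)
E
```

```text
t 17.95 x'y'z [ 0.5863  0.0236 -0.0166] yaw -7.25 w 0.0005895753670412576 F [-0.2 -4.3  1.8]
to 0.588 0.085 -0.017 [ 0.019  0.121 -0.001] rows 1.4736128539461208
```

Request:
{"method": "arm_command", "body": {"targets": [[0.0021,0.016,0,0],[0.0042,0.032,0,0],[0.0062,0.048,0,0],[0.0083,0.064,0,0],[0.0104,0.08,0,0],[0.0125,0.096,0,0],[0.0143,0.11,0,0],[0.0156,0.12,0,0]]}}

```text
time: 18.62
tool_pos: [0.5916, 0.0069, -0.0172]
ee_rot: [3.14, 0.0, -0.127]
wrist_force: [0.3, -6.0, 2.2]
width: 0.0008
finger_force: 3.0
```

Request:
{"method": "arm_command", "body": {"targets": [[0.0005,0.004,0,0],[0.001,0.008,0,0],[0.0016,0.012,0,0],[0.0016,0.012,0,0]]}}

```text
time: 18.95
tool_pos: [0.5923, 0.0127, -0.0172]
ee_rot: [3.14, 0.001, -0.127]
wrist_force: [0.3, -5.0, 1.7]
width: 0.0004
finger_force: 2.3
```

```bash
python3 - <<'E'
from h import *
me()
E
```

```text
t 18.95 x'y'z [ 0.5858  0.0889 -0.0172] yaw -7.27 w 0.0003512336417370803 F [ 0.3 -5.   1.7]
```

Block is moving with the jaw; closing the last ~8 mm gently.

Request:
{"method": "arm_command", "body": {"targets": [[0.0005,0.004,0,0],[0.001,0.008,0,0],[0.0016,0.012,0,0],[0.0016,0.012,0,0]]}}

```text
time: 19.28
tool_pos: [0.5931, 0.0186, -0.0172]
ee_rot: [3.14, 0.001, -0.127]
wrist_force: [0.4, -5.7, 1.0]
width: 0.0004
finger_force: 2.4
```

Request:
{"method": "arm_command", "body": {"targets": [[0.0005,0.003,0,0],[0.0007,0.005,0,0],[0.0007,0.005,0,0]]}}

```text
time: 19.53
tool_pos: [0.5934, 0.0209, -0.0173]
ee_rot: [3.14, 0.001, -0.127]
wrist_force: [0.0, -5.5, 1.7]
width: 0.0002
finger_force: 2.6
```

Request:
{"method": "arm_command", "body": {"targets": [[0.0005,0.003,0,0],[0.0007,0.005,0,0],[0.0007,0.005,0,0]]}}

```text
time: 19.78
tool_pos: [0.5937, 0.0234, -0.0172]
ee_rot: [3.14, 0.001, -0.127]
wrist_force: [0.4, -5.1, 1.8]
width: 0.0002
finger_force: 2.6
```

Request:
{"method": "arm_command", "body": {"targets": [[0.0005,0.003,0,0],[0.0007,0.005,0,0],[0.0007,0.005,0,0]]}}

```text
time: 20.03
tool_pos: [0.5937, 0.0233, -0.0172]
ee_rot: [3.136, 0.001, -0.127]
wrist_force: [-2.3, -10.0, 2.6]
width: 0.0004
finger_force: 5.4
```

Request:
{"method": "arm_command", "body": {"targets": [[0.0005,0.003,0,0],[0.0007,0.005,0,0],[0.0007,0.005,0,0]]}}

```text
time: 20.28
tool_pos: [0.5937, 0.0232, -0.0171]
ee_rot: [3.131, 0.001, -0.128]
wrist_force: [-2.3, -16.2, 3.2]
width: 0.0005
finger_force: 8.1
```

```bash
python3 - <<'E'
from h import *
me(); C,im=shot("wrist","w10"); blk2(C,im,.02); cv2.imwrite("pics/w10.png",im)
E
```

```text
t 20.28 x'y'z [ 0.5857  0.0994 -0.0171] yaw -7.33 w 0.0005256144917110576 F [ -2.3 -16.2   3.2]
blob (234, 173, 278, 40) x'y' [0.6158 0.0278] size [169.4  24.2] yaw in jig -0.0 or -90.0
blob (24, 172, 173, 43) x'y' [0.6157 0.1851] size [100.3  25.9] yaw in jig -0.1 or -90.1
```

View pics/w10.png

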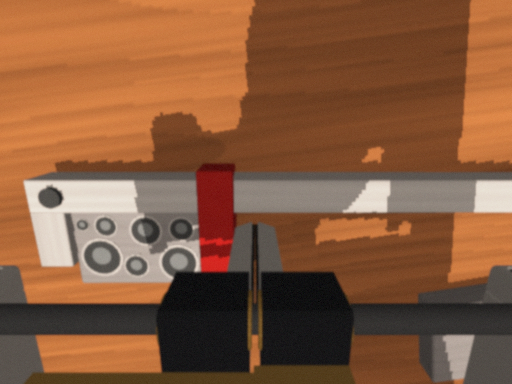

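A hard stop at 16 N. The picture shows the block against the end stop at (75,240), under the fence edge near row 212, with the jaw on its right end at (200,240). I'm backing off for a clear look and a confirming press towards the fence.

Request:
{"method": "arm_command", "body": {"targets": [[-0.004,-0.03,0,0],[-0.006,-0.045,0.06,0],[-0.02,-0.045,0.14,0],[-0.08,0.02,0.22,0],[-0.146,0.08,0.26,0],[-0.146,0.12,0.28,0],[-0.146,0.12,0.28,0],[-0.146,0.12,0.28,0]], "claw": 0.63}}

```text
time: 21.0
tool_pos: [0.5216, 0.0918, 0.1246]
ee_rot: [-3.139, -0.003, -0.123]
wrist_force: [0.5, -0.5, 0.4]
width: 0.0347
finger_force: 0.0
```

```bash
python3 - <<'E'
from h import *
me(); C,im=shot("wrist","w11"); goto(.530,.160,-.0195)
m=im[20:220,120:420]; cv2.imwrite("pics/c3.png",cv2.resize(m,(780,520),interpolation=cv2.INTER_CUBIC))
E
```

```text
t 21.0 x'y'z [0.5055 0.1583 0.1246] yaw -7.04 w 0.034662043254392406 F [ 0.5 -0.5  0.4]
to 0.53 0.16 -0.0195 [ 0.05  -0.    -0.285] rows 3.463945358404454
```

View pics/c3.png

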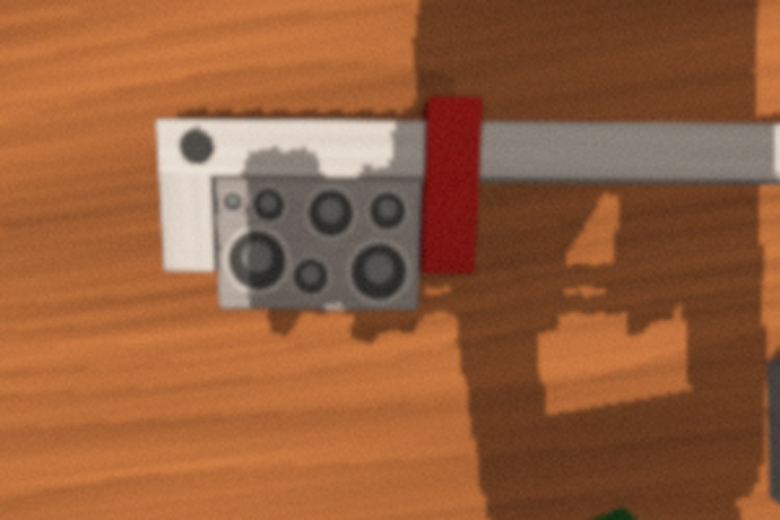

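The block is flush on both faces, with the jaw touching its end at (422,240). One confirming press towards the fence follows, then I'll back off.

Request:
{"method": "arm_command", "body": {"targets": [[0.04,0.01,-0.07,0],[0.04,0.01,-0.15,0],[0.04,0.01,-0.22,0],[0.04,0.01,-0.28,0],[0.04,0.01,-0.28,0],[0.05,0.01,-0.28,0],[0.05,0.01,-0.28,0],[0.05,0.01,-0.28,0]]}}

```text
time: 21.72
tool_pos: [0.548, 0.0937, -0.0161]
ee_rot: [-3.141, -0.001, -0.128]
wrist_force: [-0.4, -0.0, 0.7]
width: 0.0353
finger_force: 0.0
```

```bash
python3 - <<'E'
from h import *
me(); goto(.5475,.165,-.0195)
E
```

```text
t 21.72 x'y'z [ 0.5314  0.1635 -0.0161] yaw -7.31 w 0.03532922251813869 F [-0.4 -0.   0.7]
to 0.5475 0.165 -0.0195 [ 0.032 -0.001 -0.007] rows 0.39699396494508943
```

Request:
{"method": "arm_command", "body": {"targets": [[0.006,-0.001,-0.006,0],[0.012,-0.002,-0.006,0],[0.018,-0.002,-0.006,0],[0.024,-0.003,-0.006,0],[0.029,-0.004,-0.006,0],[0.033,-0.004,-0.006,0],[0.035,-0.005,-0.006,0],[0.035,-0.005,-0.006,0]]}}

```text
time: 22.38
tool_pos: [0.5634, 0.0917, -0.0202]
ee_rot: [-3.141, 0.002, -0.127]
wrist_force: [-2.6, 0.2, 3.0]
width: 0.0345
finger_force: 1.5
```

```bash
python3 - <<'E'
from h import *
me()
E
```

```text
t 22.38 x'y'z [ 0.5469  0.1635 -0.0202] yaw -7.27 w 0.03449985086990423 F [-2.6  0.2  3. ]
```

Contact at the same x' = 0.547 as in the first fence press, so the block is still flush. Backing off.

Request:
{"method": "arm_command", "body": {"targets": [[-0.03,0.004,0,0],[-0.06,0.008,0,0],[-0.08,0.01,0.06,0],[-0.1,0.01,0.14,0],[-0.12,0.01,0.22,0],[-0.14,0.01,0.3,0],[-0.16,0.01,0.34,0],[-0.16,0.01,0.34,0]]}}

```text
time: 23.05
tool_pos: [0.4872, 0.0968, 0.1572]
ee_rot: [-3.139, -0.014, -0.126]
wrist_force: [1.3, -0.2, 0.6]
width: 0.0346
finger_force: 0.0
```

```bash
python3 - <<'E'
from h import *
me(); C,im=shot("wrist","w12")
h=cv2.cvtColor(im,cv2.COLOR_BGR2HSV); r=((h[...,1]>170)&((h[...,0]<5)|(h[...,0]>172))&(h[...,2]>50)).astype(np.uint8)
c=max(cv2.findContours(r,0,1)[0],key=cv2.contourArea)[:,0]; P=ray(C,c,.034); print("jaw y'",(P@ey).min(),(P@ey).max())
print(robot.close_job())
E
```

```text
t 23.05 x'y'z [0.4707 0.1588 0.1572] yaw -7.24 w 0.03457892925732274 F [ 1.3 -0.2  0.6]
jaw y' 0.11282041159300929 0.13297523733678487
the job is handed in; nothing more can be done
None
```

The job is handed in at 23 s: the block is flush against the fence and end stop, the jaw is snug on its other end, and the robot is clear; the hand-in returned no verdict.

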